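# Set the bow jig to its third click

### The arm

A 6-joint arm with a two-finger parallel gripper is mounted at the origin on a cart in front of the work surface, level with it; the furniture and walls round the work are solid. World frame = base frame: x ahead of the robot, y to its left, z up, the work surface at z = 0. Lengths are in mm, angles in rad, forces in N, time in s.
With the tool pointing down it reaches from about 300 to 775 mm from the base axis. Payload 14.6 kg.
Tool frame: the origin (TCP) lies at the very end of the fingers, on their centre line; the grasp point (between the pads) lies 19 mm behind it; z points along the fingers, y is the direction in which the jaws open and shut (so a half turn about z gives the same grasp; the last joint's range is limited). The gripper opens to 94 mm and grips with 3 to 60 N. Pads are 16 mm wide; open, the fingers measure 119 mm over their backs; the gripper's body (75 mm by 177 mm) begins 78 mm behind the grasp point.
Start: joints at [1.079, 0.3, 1.521, -0, 1.321, -0.067], TCP at [226.672, 501.108, 205.446] pointing down, gripper open.
Joint ranges: [-3.03, 3.03], [-0.79, 2.21], [0.23, 2.52], [-1.04, 4.18], [0, 3.07], [-2.55, 2.55]. Speed limits (rad/s): [2.22, 2.22, 2.57, 3.14, 3.14, 3.14].

### API

Orientations are given as [roll, pitch, yaw] about the fixed x, y, z axes, in that order (R = Rz(yaw) Ry(pitch) Rx(roll)).
In Python, from cell import manip gives the robot as it stands.
- The arm moves only by the shell command python3 -m pendant 'ROWS' [FORCE]. ROWS is JSON, a list of rows, each an object with "claw": the finger opening in m, from 0 to 0.094; "delta_pos": the shift along the tool's x, y, z in m, a list of three; "rotation": the turn, a rotation vector about the tool's x, y, z in rad, a list of three. A call has 1 to 10 rows; each row is the pose to reach, as a shift and turn from the pose measured when the call began, along the tool's axes at that moment; what a row does not reach only later rows make up. A row lasts 1/8 s, in which the tool goes at most 62.5 mm and 10.7 degrees, less where a joint would pass 70% of its speed; a pose out of reach is approached as far as the arm can. A call with a gripper value outside its range is refused whole. The fingers move at their own pace and stop on an object; FORCE is the grip in N (left out, the last holds). Time passes only in rows, so rows that repeat a pose let the fingers close. It gives the time, the measured TCP pose, the force and the opening at its end, in the units of the state.
- manip.read_state(): the state, without advancing time (a new reading comes with each control period).
- manip.camera(name): name is "side" or "top"; returns the picture (480x640x3 uint8, red, green, blue); there is no depth.
- manip.camera_model(name): a dict with "fx", "fy", "cx", "cy" (pixels), "cam_to_world" (4x4, takes a point from camera to world coordinates). Camera axes: x right, y up, looking along -z (the intrinsics and any distortion apply to the point x, -y, -z); pixel columns grow to the right and rows downward; lengths in mm; the calibration is good to about 2 mm. A picture is of the moment at which its call begins. camera_model takes no time and is no camera call.
- manip.sign_off(): hands the job in, once; it reports no verdict.
The state is a dict: "clock": time; "joints": joint angles; "qd": joint speeds; "effort": joint torques, N m; "eef_pos": TCP position; "eef_rot": TCP orientation; "wrist_force": force on the tool from outside, world axes, zero at the start; "moment": the same for the moment, N m; "finger_gap": finger opening in mm.
Only numpy, scipy, OpenCV 4.12 (cv2) and the standard library are available. Lean on these libraries where they do the work, as an engineer would, in place of code of your own. Each camera call takes 0.05 s, during which the arm holds its last target.

### The job

Set the ribbon bow jig for the next bow: push its sliding paddle all the way home, towards the fixed round post, then push it away from the post again, counting the clicks, and leave it resting in the third click from home. Never let it go past the third click. Only push the paddle from the side with the fingers, do not take it between them, and leave the other things on the table where they are.

Things in the scene. Friction and masses are not known exactly. Their poses are not given: they have to be found in the camera images.
- bow_jig: Bow jig screwed to the table: wooden plank 86 x 290 x 14 mm (x, y, z), origin under its centre, y axis along it from the fixed post to the far end, z up; toothed rail along x = 0, 22 mm high; low end plate at y = 122 mm, 26 mm high. Six brass pins at x = -33 mm mark home (y = -25 mm) and the five clicks after it, 20 mm apart; a brass pointer on the slide shows which. Turned up to 0.4 rad.
- fixed_post (a point): Fixed round wooden post at the home end of the jig (jig x = 0, y = -123 mm): 16 mm thick, 21 mm at the head, top 84 mm above the table. This point lies on its axis 50 mm above the table. It does not move.
- paddle (a point): Centre of the slide's upright wooden paddle, 60 mm above the table: 36 mm wide (jig x), 10 mm thick (jig y), reaching from the top of its steel saddle (50 x 36 mm, 36 mm above the table) to 85 mm. Axes as the jig's. Pushed on a broad face it slides along the jig's y only. At home it is 98 mm from the post, centre to centre.
- jig_slide (a joint): Slide position along the jig's y in m: 0 = home (hard stop, towards the post), growing away from it. Spring-ball notches at 0, 0.020 (first click), 0.040 (second), 0.060 (third), 0.080, 0.100; end 0.104. The crest lies half-way: a slow push of 5 to 6 N (up to 12 N if quick) takes it there, then it jumps into the next notch ahead of the fingers, and stays. It starts in the second notch.
- ribbon_stand: Bystander: small wooden stand with two ribbon spools, 68 x 130 x 86 mm, loose; origin under its centre.
- snips: Bystander: secateurs lying flat, 66 x 193 x 14 mm, loose; origin under the centre.
- tealight_a: Bystander: tealight, 38 mm across, 20 mm high, loose; origin under its centre.
- soap_bar: Bystander: bar of soap 47 x 79 x 26 mm, loose; origin under its centre.
- white_house: Bystander: white ceramic house 45 x 52 x 110 mm, loose; origin under its centre.
- matches: Bystander: matchbox 36 x 55 x 16 mm lying flat, loose; origin under its centre.
- dark_votive: Bystander: round dark glass votive 60 mm across, 44 mm high, loose; origin under its centre.

How it is judged (in metres and radians):
On the way, in this order (a step that is already met when the one before it is completed fails the run):
1. the slide is home, against its stop towards the fixed post (value of joint jig_slide below 0.005 m), for 0.1 s.
2. the slide rests in the third click (value of joint jig_slide between 0.056 and 0.064 m), for 0.2 s.
At the end, for the whole second after the job is handed in: The slide, after having been home, is at rest in the third notch (60 mm from home, within 4 mm) (all of step 2 and velocity of joint jig_slide between -0.005 and 0.005 m/s); the robot touches nothing.
It fails at once if the slide goes over the crest beyond the third click (value of joint jig_slide above 0.072 m).
It fails at once if the paddle is taken between the fingers (y of the grasp point in the frame of paddle between -0.007 and 0.007 m and x of the grasp point in the frame of paddle between -0.02 and 0.02 m and z of the grasp point in the frame of paddle below 0.036 m).
It fails at once if a bystander is moved, lifted or carried by more than 15 mm (distance of any of ribbon_stand, snips, tealight_a, soap_bar, white_house, matches, dark_votive from where it was at the start of the episode above 0.015 m).
It also fails if it takes over 61 s, if anything falls off the work surface, if the arm or the gripper's body presses on something with over 40 N, if the wrist force passes 120 N, or if a joint passes its speed limit or range.

## Working session

There is one attempt and no reset: what is moved stays moved. The work goes in short steps, Python scripts to look and compute and a shell command to move; the robot and the scene stay as the last step left them, time stands still between calls to the robot, and variables do not carry over. Pictures are saved under pics/ and viewed, and the job is handed in when it is done.

```bash
ls; mkdir -p pics; python3 - <<'E'
from cell import manip
import cv2
s=manip.read_state();print(s)
for n in("top","side"):
    cv2.imwrite(f"pics/{n}0.png",manip.camera(n)[:,:,::-1]);print(n,manip.camera_model(n))
E
```

```text
pics
{'clock': 0.0, 'joints': array([ 1.07940634e+00,  3.00480460e-01,  1.52156610e+00,  1.45547680e-05,
        1.32069837e+00, -6.65982713e-02]), 'qd': array([-1.72987798e-03,  5.57275176e-05,  8.69577205e-04, -2.06920372e-04,
        9.19324542e-04,  4.42855956e-04]), 'effort': array([-3.44643711e-03, -5.31796467e+01, -3.52734804e+01,  7.07520708e-02,
        2.43296177e-02, -1.45466074e-04]), 'eef_pos': array([226.54916347, 500.89278406, 204.88753381]), 'eef_rot': array([-3.14044387e+00, -9.07490773e-05,  2.71679728e+00]), 'wrist_force': array([-0.16660785,  0.21621091,  0.2434088 ]), 'moment': array([ 0.0305351 , -0.00034772,  0.00947759]), 'finger_gap': 93.52916255954773}
top {'fx': 466.95244580690144, 'fy': 466.95244580690144, 'cx': 321.5259967520517, 'cy': 240.4442690510539, 'cam_to_world': array([[-1.21489752e-02,  9.75562025e-01, -2.19388100e-01,
         2.87126867e+02],
       [-9.99921129e-01, -1.11542465e-02,  5.77222590e-03,
         1.41110321e+01],
       [ 3.18405543e-03,  2.19440924e-01,  9.75620594e-01,
         1.10869633e+03],
       [ 0.00000000e+00,  0.00000000e+00,  0.00000000e+00,
         1.00000000e+00]])}
side {'fx': 546.0820659268719, 'fy': 546.0820659268719, 'cx': 324.21174576081336, 'cy': 237.0564648637502, 'cam_to_world': array([[-9.66269005e-01,  1.06225982e-01, -2.34606586e-01,
         1.95207866e+02],
       [-2.57524680e-01, -3.90439333e-01,  8.83876783e-01,
         1.15769267e+03],
       [ 2.29104035e-03,  9.14479725e-01,  4.04625238e-01,
         6.09597654e+02],
       [ 0.00000000e+00,  0.00000000e+00,  0.00000000e+00,
         1.00000000e+00]])}
```

View pics/top0.png

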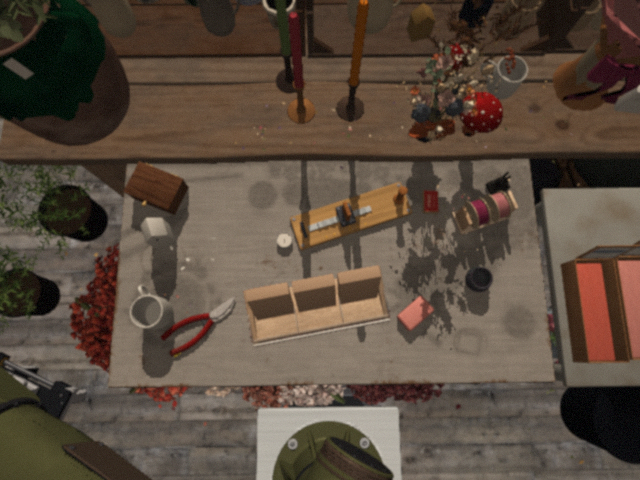

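View pics/side0.png

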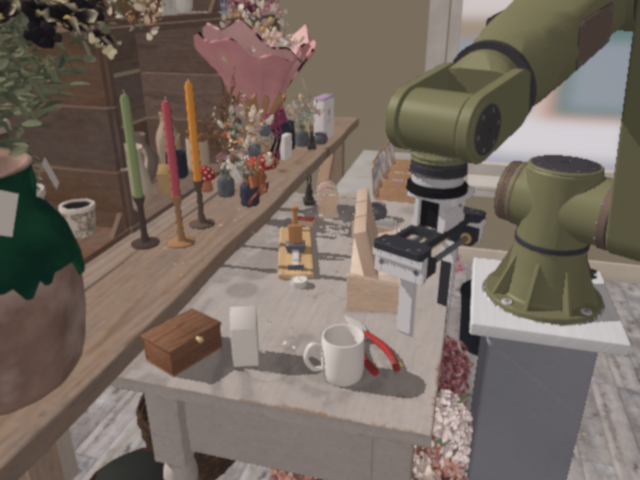

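```bash
cat > h.py <<'E'
import numpy as np
from cell import manip
def proj(n,p):
    m=manip.camera_model(n);T=np.array(m["cam_to_world"]);q=np.linalg.inv(T)@np.append(p,1)
    return np.array([m["cx"]+m["fx"]*q[0]/-q[2], m["cy"]+m["fy"]*(-q[1])/-q[2]])
def ray(n,uv):
    m=manip.camera_model(n);T=np.array(m["cam_to_world"])
    d=T[:3,:3]@np.array([(uv[0]-m["cx"])/m["fx"],-(uv[1]-m["cy"])/m["fy"],-1.]);return T[:3,3],d
def plane(n,uv,z):
    o,d=ray(n,uv);return o+d*(z-o[2])/d[2]
E
python3 - <<'E'
from h import *
import cv2
print(proj("top",[226.5,501,205]),proj("side",[226.5,501,205]))
t=cv2.imread("pics/top0.png");s=cv2.imread("pics/side0.png")
cv2.imwrite("pics/top0z.png",cv2.resize(t[160:270,270:450],None,fx=4.4,fy=4.4,interpolation=cv2.INTER_CUBIC))
cv2.imwrite("pics/side0z.png",cv2.resize(s[195:300,245:355],None,fx=5.6,fy=5.6,interpolation=cv2.INTER_CUBIC))
hsv=cv2.cvtColor(t,cv2.COLOR_BGR2HSV)
for p in [(300,235),(360,225),(390,195),(260,190),(300,322)]: print(p,hsv[p[1],p[0]])
E
```

```text
[ 57.7228427  382.26609279] [424.4563951  317.18886655]
(300, 235) [ 16 145 176]
(360, 225) [ 16 148 148]
(390, 195) [ 15 155 165]
(260, 190) [ 16  63 102]
(300, 322) [ 14 102 172]
```

View pics/top0z.png

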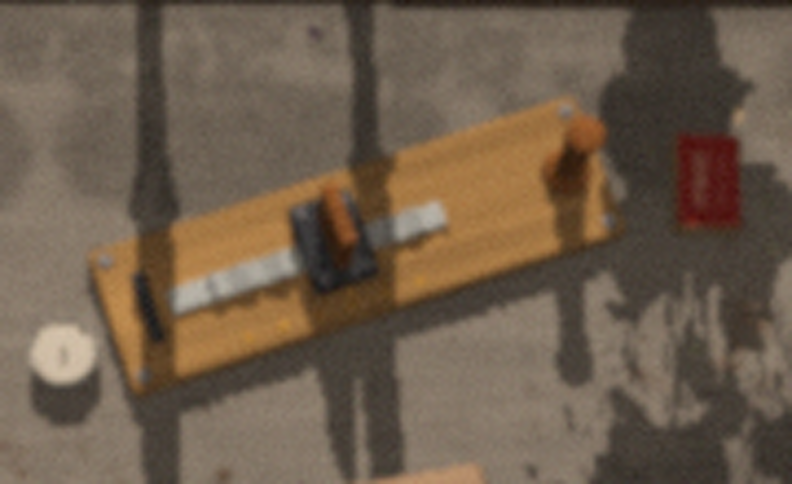

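View pics/side0z.png

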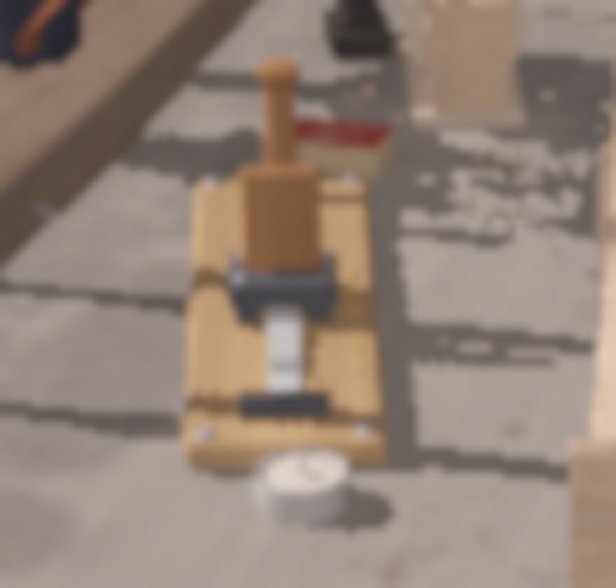

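```bash
cat >> h.py <<'E'
def tz(x,y): return np.array([(x+.5)/4.4-.5+270,(y+.5)/4.4-.5+160])
def sz(x,y): return np.array([(x+.5)/5.6-.5+245,(y+.5)/5.6-.5+195])
def tri(a,b):
    o1,d1=ray("top",a);o2,d2=ray("side",b)
    d1=d1/np.linalg.norm(d1);d2=d2/np.linalg.norm(d2)
    k=np.linalg.lstsq(np.c_[d1,-d2],o2-o1,rcond=None)[0]
    p,q=o1+k[0]*d1,o2+k[1]*d2
    return (p+q)/2,np.linalg.norm(p-q)
E
python3 - <<'E'
from h import *
C=[plane("top",tz(*p),14) for p in[(92,252),(568,97),(622,235),(138,388)]]
for c in C:print(c.round(1))
print([np.linalg.norm(C[i]-C[(i+1)%4]).round(1) for i in range(4)])
c=np.mean(C,0);print("centre",c)
for a,b in[(1,0),(2,3)]:
    d=C[b]-C[a];print("ydir yaw",np.arctan2(-d[0],d[1]))
print("side corners",[plane("side",sz(*p),14).round(1) for p in[(186,445),(384,443),(365,183),(197,185)]])
print("post head top",*tri(tz(586,132),sz(278,68)), plane("top",tz(586,132),84))
print("paddle top", plane("top",tz(334,190),85),plane("top",tz(347,240),85))
for p in [(62,352),(710,180)]: print(plane("top",tz(*p),18).round(1))
print("saddle corners",[plane("top",tz(*p),36).round(1) for p in[(290,208),(350,190),(378,270),(322,292)]])
E
```

```text
[592.8  82.3  14. ]
[ 680.2 -185.1   14. ]
[ 599.3 -211.1   14. ]
[515.8  57.   14. ]
[np.float64(281.3), np.float64(85.0), np.float64(280.9), np.float64(81.0)]
centre [597.02616436 -64.24357041  14.        ]
ydir yaw 0.31579062074819086
ydir yaw 0.3017101557950807
side corners [array([590.2,  91.6,  14. ]), array([510.9,  68.2,  14. ]), array([ 597.2, -198.4,   14. ]), array([ 677.6, -173.8,   14. ])]
post head top [ 637.08515231 -182.18909163   77.68112703] 1.2782772917599363 [ 635.59765548 -180.89472488   84.        ]
paddle top [605.02123021 -47.94323016  85.        ] [577.94828222 -54.03688376  85.        ]
[535.5  98.2  18. ]
[ 629.3 -260.9   18. ]
saddle corners [array([610.3, -26.7,  36. ]), array([620.1, -59.6,  36. ]), array([574.9, -73.6,  36. ]), array([562.9, -43.1,  36. ])]
```

```bash
python3 - <<'E'
from h import *
import cv2
t=cv2.imread("pics/top0.png");s=cv2.imread("pics/side0.png")
cv2.imwrite("pics/top1z.png",cv2.resize(t[255:350,235:400],None,fx=4.4,fy=4.4,interpolation=cv2.INTER_CUBIC))
cv2.imwrite("pics/side1z.png",cv2.resize(s[170:320,330:430],None,fx=4,fy=4,interpolation=cv2.INTER_CUBIC))
R=lambda a:np.array([[np.cos(a),-np.sin(a)],[np.sin(a),np.cos(a)]])
for n in("top","side"):
  z=cv2.imread(f"pics/{n}0z.png")
  for P,zz in [((-43,-145),14),((43,-145),14),((43,145),14),((-43,145),14),((0,-123),84),((-18,10),85),((18,10),85),((-18,20),85),((18,20),85),((25,33),36),((-25,33),36),((25,-3),36)]:
    w=np.append(np.array([597,-64.2])+R(.309)@P,zz);u=proj(n,w)
    v=(u-[270,160]+.5)*4.4-.5 if n=="top" else (u-[245,195]+.5)*5.6-.5
    cv2.circle(z,tuple(int(k) for k in v.round()),4,(255,0,255),-1)
  cv2.imwrite(f"pics/{n}_chk.png",z)
E
```

```text
(no output)
```

View pics/top_chk.png

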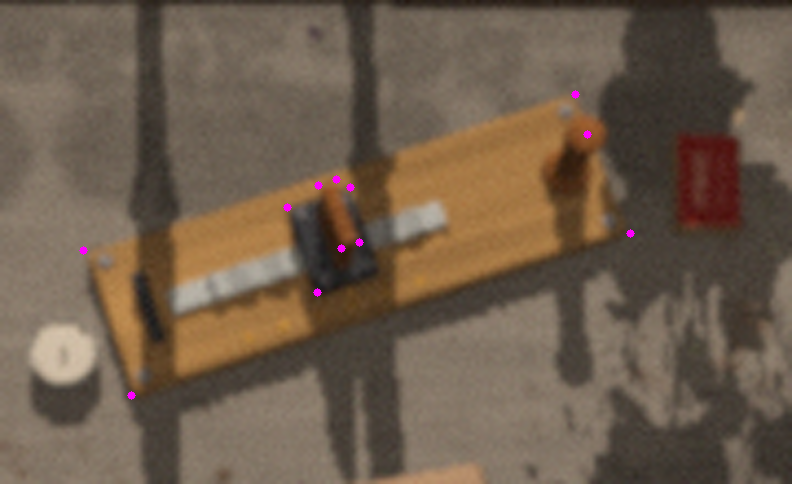

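View pics/side_chk.png

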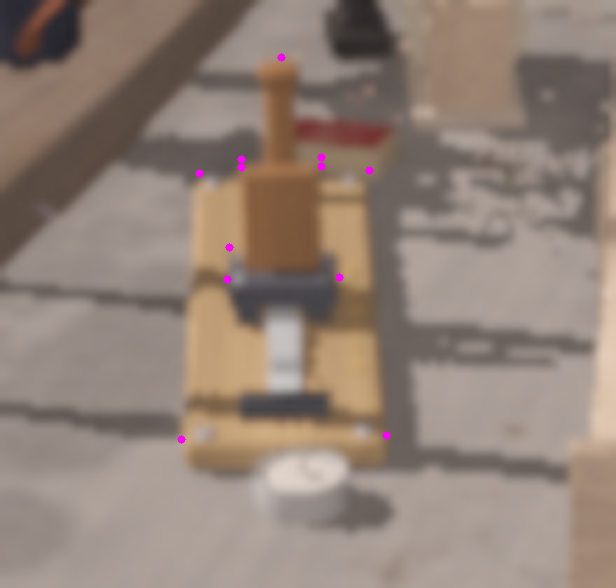

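View pics/top1z.png

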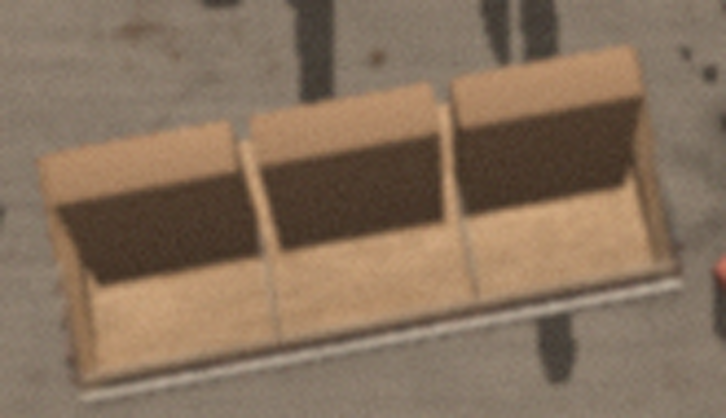

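View pics/side1z.png

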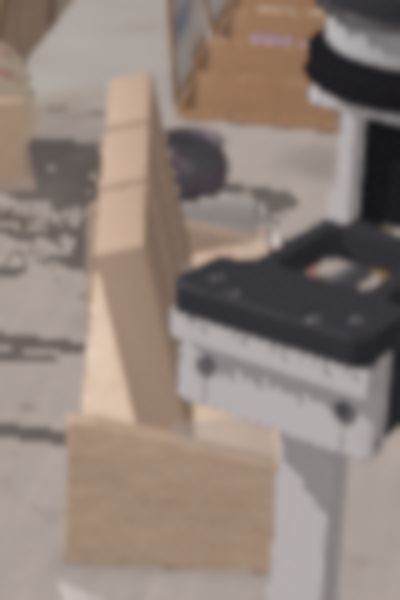

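```bash
python3 - <<'E'
from h import *
print(tri((244.1,290.9),(354.3,232.5)))
z=124
for p in[(40,158),(635,45),(60,205),(640,95)]:print(plane("top",(235+p[0]/4.4,255+p[1]/4.4),tri((244.1,290.9),(354.3,232.5))[0][2]))
# shelf edge
print("shelf edge",[plane("top",(350,160),z) for z in(0,20,60,100)])
print("candle",plane("top",(350,108),60))
# targets
R=lambda a:np.array([[np.cos(a),-np.sin(a)],[np.sin(a),np.cos(a)]])
for y in(50,32.5,-60):print(y,np.array([597,-64.2])+R(.309)@[0,y])
print(proj("side",[676,-178,14]))
E
```

```text
(array([395.8227824 , 165.08690137, 172.52879001]), np.float64(0.190068740247786))
[395.71002327 165.08943631 172.52879001]
[ 444.69982729 -108.19934988  172.52879001]
[374.26960966 155.5093772  172.52879001]
[ 421.42489425 -109.5818383   172.52879001]
shelf edge [array([744.39685661, -67.08508879,   0.        ]), array([736.14806971, -65.62037535,  20.        ]), array([719.65049591, -62.69094847,  60.        ]), array([703.15292211, -59.7615216 , 100.        ])]
candle [855.98523019 -66.17265251  60.        ]
50 [581.79469247 -16.56809238]
32.5 [587.11655011 -33.23926005]
-60 [ 615.24636903 -121.35828914]
[280.80457384 227.12065334]
```

```bash
cat >> h.py <<'E'
from scipy.spatial.transform import Rotation as Ro
C0=np.array([597,-64.2]);A=.309
def J2W(p): c,s=np.cos(A),np.sin(A);return C0+np.array([c*p[0]-s*p[1],s*p[0]+c*p[1]])
def W2J(w): c,s=np.cos(A),np.sin(A);d=np.asarray(w)[:2]-C0;return np.array([c*d[0]+s*d[1],-s*d[0]+c*d[1]])
def go(x,y,z):
    "tool-frame shift (m) and rotvec to reach jig x,y, height z with tool y along jig y"
    s=manip.read_state();M=Ro.from_euler("xyz",s["eef_rot"]).as_matrix()
    T=np.append(J2W((x,y)),z);G=Ro.from_euler("xyz",[np.pi,0,np.pi+A]).as_matrix()
    print("shift",(M.T@(T-s["eef_pos"])/1000).round(4),"rot",Ro.from_matrix(M.T@G).as_rotvec().round(4))
def st():
    s=manip.read_state();print("t",s["clock"].__round__(2),"jig",W2J(s["eef_pos"]).round(1),"z",s["eef_pos"][2].round(1),"yaw",s["eef_rot"].round(3),"F jig y",round(float(-np.sin(A)*s["wrist_force"][0]+np.cos(A)*s["wrist_force"][1]),2),"F",np.round(s["wrist_force"],1),"gap",round(float(s["finger_gap"]),1))
E
python3 - <<'E'
from h import *
st();go(0,55,215)
E
```

```text
t 0.1 jig [-181.1  651. ] z 204.9 yaw [-3.141 -0.     2.717] F jig y 0.01 F [0.3 0.1 0.2] gap 93.8
shift [-0.5336 -0.3214 -0.0098] rot [-1.000e-03 -5.000e-04 -7.337e-01]
```

```bash
python3 -m pendant '[{"claw":0,"delta_pos":[-0.05,-0.03,-0.02],"rotation":[0,0,-0.07]},{"claw":0,"delta_pos":[-0.1,-0.06,-0.03],"rotation":[0,0,-0.14]},{"claw":0,"delta_pos":[-0.15,-0.09,-0.03],"rotation":[0,0,-0.21]},{"claw":0,"delta_pos":[-0.2,-0.12,-0.03],"rotation":[0,0,-0.28]},{"claw":0,"delta_pos":[-0.25,-0.15,-0.03],"rotation":[0,0,-0.35]},{"claw":0,"delta_pos":[-0.3,-0.18,-0.03],"rotation":[0,0,-0.42]},{"claw":0,"delta_pos":[-0.36,-0.216,-0.03],"rotation":[0,0,-0.49]},{"claw":0,"delta_pos":[-0.42,-0.252,-0.03],"rotation":[0,0,-0.57]},{"claw":0,"delta_pos":[-0.48,-0.288,-0.03],"rotation":[0,0,-0.65]},{"claw":0,"delta_pos":[-0.53,-0.32,-0.03],"rotation":[0,0,-0.73]}]' 20; python3 -c "
from h import *
st();go(0,55,120)"
```

```text
clock: 1.35
eef_pos: [567.8, 5.1, 235.0]
eef_rot: [-3.141, -0.001, -2.834]
wrist_force: [1.3, -0.3, 0.4]
finger_gap: 0.5
t 1.35 jig [-6.8 74.9] z 235.0 yaw [-3.141e+00 -1.000e-03 -2.834e+00] F jig y -0.65 F [ 1.3 -0.3  0.4] gap 0.5
shift [-0.0069 -0.0198  0.115 ] rot [-0.0005 -0.001  -0.0012]
```

```bash
python3 -m pendant '[{"claw":0,"delta_pos":[-0.007,-0.02,0.03],"rotation":[0,0,0]},{"claw":0,"delta_pos":[-0.007,-0.02,0.07],"rotation":[0,0,0]},{"claw":0,"delta_pos":[-0.007,-0.02,0.115],"rotation":[0,0,0]},{"claw":0,"delta_pos":[-0.007,-0.02,0.115],"rotation":[0,0,0]}]'; python3 -c "
from h import *
import cv2
st();go(0,55,52)
t=manip.camera('top')[:,:,::-1];s=manip.camera('side')[:,:,::-1]
a=cv2.resize(t[150:270,270:420],None,fx=2.6,fy=2.6);b=cv2.resize(s[170:300,245:375],None,fx=2.4,fy=2.4)
h=312;cv2.imwrite('pics/m1.png',np.hstack([a[:h],b[:h]]))
cv2.imwrite('pics/s1.png',s)"
```

```text
clock: 1.85
eef_pos: [578.7, -11.8, 117.2]
eef_rot: [3.14, -0.007, -2.834]
wrist_force: [0.2, 0.4, -0.6]
finger_gap: 0.8
t 1.85 jig [-1.5 55.4] z 117.2 yaw [ 3.14  -0.007 -2.834] F jig y 0.28 F [ 0.2  0.4 -0.6] gap 0.8
shift [-0.0019 -0.0006  0.0651] rot [ 0.0019 -0.0068 -0.0014]
```

View pics/m1.png

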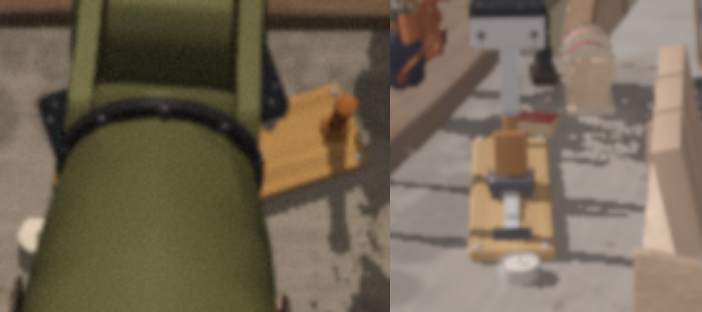

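View pics/s1.png

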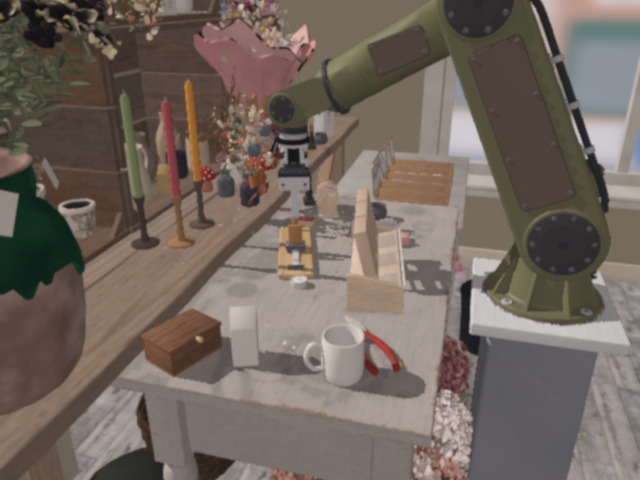

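```bash
python3 -c "
from h import *
u=proj('side',manip.read_state()['eef_pos']);print(u,(u-[245,170])*2.4+[390,0], proj('side',[*J2W((0,15)),85]))"
```

```text
[294.22353368 215.91554594] [508.13648084 110.19731025] [294.75793014 223.54870087]
```

```bash
python3 -m pendant '[{"claw":0,"delta_pos":[-0.002,0,0.02],"rotation":[0,-0.007,0]},{"claw":0,"delta_pos":[-0.002,0,0.04],"rotation":[0,-0.007,0]},{"claw":0,"delta_pos":[-0.002,0,0.055],"rotation":[0,-0.007,0]},{"claw":0,"delta_pos":[-0.002,0,0.063],"rotation":[0,-0.007,0]},{"claw":0,"delta_pos":[-0.002,0,0.063],"rotation":[0,-0.007,0]}]'; python3 -c "
from h import *
import cv2
st();go(0,55,52)
s=manip.camera('side')[:,:,::-1]
cv2.imwrite('pics/s2.png',cv2.resize(s[180:300,245:375],None,fx=5,fy=5))"
```

```text
clock: 2.58
eef_pos: [583.0, -11.4, 58.6]
eef_rot: [-3.141, 0.007, -2.834]
wrist_force: [-0.8, 0.2, 1.2]
finger_gap: 0.6
t 2.58 jig [ 2.7 54.6] z 58.6 yaw [-3.141  0.007 -2.834] F jig y 0.44 F [-0.8  0.2  1.2] gap 0.6
shift [0.0027 0.0004 0.0066] rot [-0.001   0.0069 -0.0011]
```

View pics/s2.png

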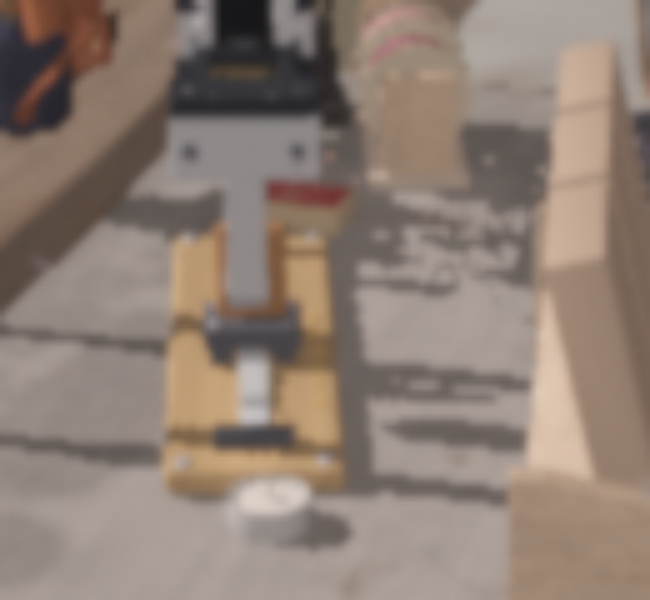

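```bash
python3 -m pendant '[{"claw":0,"delta_pos":[0.0027,-0.004,0.004],"rotation":[0,0.007,0]},{"claw":0,"delta_pos":[0.0027,-0.008,0.004],"rotation":[0,0.007,0]},{"claw":0,"delta_pos":[0.0027,-0.012,0.004],"rotation":[0,0.007,0]},{"claw":0,"delta_pos":[0.0027,-0.014,0.004],"rotation":[0,0.007,0]},{"claw":0,"delta_pos":[0.0027,-0.016,0.004],"rotation":[0,0.007,0]},{"claw":0,"delta_pos":[0.0027,-0.018,0.004],"rotation":[0,0.007,0]},{"claw":0,"delta_pos":[0.0027,-0.02,0.004],"rotation":[0,0.007,0]},{"claw":0,"delta_pos":[0.0027,-0.022,0.004],"rotation":[0,0.007,0]},{"claw":0,"delta_pos":[0.0027,-0.024,0.004],"rotation":[0,0.007,0]},{"claw":0,"delta_pos":[0.0027,-0.026,0.004],"rotation":[0,0.007,0]}]'; python3 -c "
from h import *
st();go(0,28,54)"
```

```text
clock: 3.88
eef_pos: [588.3, -36.3, 55.0]
eef_rot: [3.142, 0.0, -2.833]
wrist_force: [-2.2, 6.7, 2.4]
finger_gap: 0.3
t 3.88 jig [ 0.2 29.2] z 55.0 yaw [ 3.142  0.    -2.833] F jig y 7.08 F [-2.2  6.7  2.4] gap 0.3
shift [ 0.0002 -0.0012  0.001 ] rot [ 0.      0.0002 -0.0008]
```

```bash
python3 -m pendant '[{"claw":0,"delta_pos":[0,-0.003,0],"rotation":[0,0,0]},{"claw":0,"delta_pos":[0,-0.005,0],"rotation":[0,0,0]},{"claw":0,"delta_pos":[0,-0.007,0],"rotation":[0,0,0]},{"claw":0,"delta_pos":[0,-0.009,0],"rotation":[0,0,0]},{"claw":0,"delta_pos":[0,-0.011,0],"rotation":[0,0,0]},{"claw":0,"delta_pos":[0,-0.013,0],"rotation":[0,0,0]},{"claw":0,"delta_pos":[0,-0.015,0],"rotation":[0,0,0]},{"claw":0,"delta_pos":[0,-0.017,0],"rotation":[0,0,0]},{"claw":0,"delta_pos":[0,-0.019,0],"rotation":[0,0,0]},{"claw":0,"delta_pos":[0,-0.021,0],"rotation":[0,0,0]}]'; python3 -c "
from h import *
st()"
python3 -m pendant '[{"claw":0,"delta_pos":[0,-0.002,0],"rotation":[0,0,0]},{"claw":0,"delta_pos":[0,-0.004,0],"rotation":[0,0,0]},{"claw":0,"delta_pos":[0,-0.006,0],"rotation":[0,0,0]},{"claw":0,"delta_pos":[0,-0.008,0],"rotation":[0,0,0]}]'; python3 -c "
from h import *
st()"
```

```text
clock: 5.12
eef_pos: [594.5, -55.7, 55.0]
eef_rot: [3.14, -0.0, -2.833]
wrist_force: [-2.5, 5.9, 2.3]
finger_gap: 0.3
t 5.12 jig [0.2 8.9] z 55.0 yaw [ 3.14  -0.    -2.833] F jig y 6.35 F [-2.5  5.9  2.3] gap 0.3
clock: 5.62
eef_pos: [596.9, -63.4, 55.0]
eef_rot: [3.141, -0.0, -2.833]
wrist_force: [0.0, -0.5, 1.0]
finger_gap: 0.5
t 5.62 jig [0.2 0.8] z 55.0 yaw [ 3.141 -0.    -2.833] F jig y -0.46 F [ 0.  -0.5  1. ] gap 0.5
```

```bash
for i in 1; do python3 -m pendant '[{"claw":0,"delta_pos":[0,-0.002,0],"rotation":[0,0,0]},{"claw":0,"delta_pos":[0,-0.004,0],"rotation":[0,0,0]},{"claw":0,"delta_pos":[0,-0.006,0],"rotation":[0,0,0]}]'; done; python3 -c "
from h import *
st()"
python3 -m pendant '[{"claw":0,"delta_pos":[0,-0.001,0],"rotation":[0,0,0]},{"claw":0,"delta_pos":[0,-0.002,0],"rotation":[0,0,0]}]'; python3 -c "
from h import *
st()"
```

```text
clock: 6.0
eef_pos: [598.8, -69.4, 55.0]
eef_rot: [3.141, -0.0, -2.833]
wrist_force: [0.0, -0.3, -0.3]
finger_gap: 0.0
t 6.0 jig [ 0.2 -5.5] z 55.0 yaw [ 3.141 -0.    -2.833] F jig y -0.3 F [ 0.  -0.3 -0.3] gap 0.0
clock: 6.25
eef_pos: [599.3, -70.9, 55.0]
eef_rot: [3.14, -0.0, -2.833]
wrist_force: [-1.7, 7.4, 2.3]
finger_gap: 0.6
t 6.25 jig [ 0.1 -7.1] z 55.0 yaw [ 3.14  -0.    -2.833] F jig y 7.57 F [-1.7  7.4  2.3] gap 0.6
```

```bash
python3 -m pendant '[{"claw":0,"delta_pos":[0,-0.001,0],"rotation":[0,0,0]},{"claw":0,"delta_pos":[0,-0.002,0],"rotation":[0,0,0]}]'; python3 -c "
from h import *
st()"
```

```text
clock: 6.5
eef_pos: [599.4, -71.1, 55.0]
eef_rot: [3.137, -0.001, -2.832]
wrist_force: [-7.2, 16.8, 5.5]
finger_gap: 0.5
t 6.5 jig [ 0.2 -7.3] z 55.0 yaw [ 3.137e+00 -1.000e-03 -2.832e+00] F jig y 18.18 F [-7.2 16.8  5.5] gap 0.5
```

```bash
python3 -m pendant '[{"claw":0,"delta_pos":[0,-0.001,0],"rotation":[0,0,0]},{"claw":0,"delta_pos":[0,-0.001,0],"rotation":[0,0,0]},{"claw":0,"delta_pos":[0,0.01,0],"rotation":[0,0,0]},{"claw":0,"delta_pos":[0,0.02,-0.01],"rotation":[0,0,0]},{"claw":0,"delta_pos":[0,0.02,-0.05],"rotation":[0,0,0]},{"claw":0,"delta_pos":[0,0.02,-0.08],"rotation":[0,0,0]},{"claw":0,"delta_pos":[0,0.02,-0.08],"rotation":[0,0,0]}]'; python3 -c "
from h import *
import cv2
st();go(0,-62,130)
s=manip.camera('side')[:,:,::-1]
cv2.imwrite('pics/s3.png',cv2.resize(s[180:300,245:375],None,fx=5,fy=5))"
```

```text
clock: 7.38
eef_pos: [594.5, -52.1, 138.1]
eef_rot: [3.139, 0.003, -2.832]
wrist_force: [0.5, 0.4, 0.4]
finger_gap: 0.7
t 7.38 jig [ 1.3 12.2] z 138.1 yaw [ 3.139e+00  3.000e-03 -2.832e+00] F jig y 0.26 F [0.5 0.4 0.4] gap 0.7
shift [ 0.0013 -0.0743  0.0079] rot [0.0025 0.0032 0.0005]
```

View pics/s3.png

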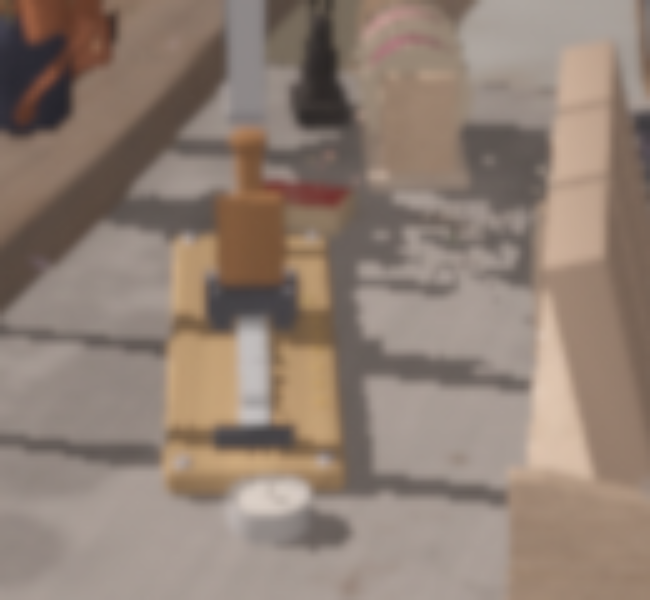

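```bash
python3 -m pendant '[{"claw":0,"delta_pos":[0.001,-0.025,0],"rotation":[0,0.003,0]},{"claw":0,"delta_pos":[0.001,-0.05,0],"rotation":[0,0.003,0]},{"claw":0,"delta_pos":[0.001,-0.074,0],"rotation":[0,0.003,0]},{"claw":0,"delta_pos":[0.001,-0.074,0],"rotation":[0,0.003,0]},{"claw":0,"delta_pos":[0.001,-0.074,0.02],"rotation":[0,0.003,0]},{"claw":0,"delta_pos":[0.001,-0.074,0.04],"rotation":[0,0.003,0]},{"claw":0,"delta_pos":[0.001,-0.074,0.06],"rotation":[0,0.003,0]},{"claw":0,"delta_pos":[0.001,-0.074,0.08],"rotation":[0,0.003,0]},{"claw":0,"delta_pos":[0.001,-0.074,0.083],"rotation":[0,0.003,0]},{"claw":0,"delta_pos":[0.001,-0.074,0.083],"rotation":[0,0.003,0]}]'; python3 -c "
from h import *
st();go(0,-45,55)"
```

```text
clock: 8.68
eef_pos: [615.5, -122.6, 53.1]
eef_rot: [3.138, -0.002, -2.832]
wrist_force: [-0.3, 0.5, -0.3]
finger_gap: 0.8
t 8.68 jig [ -0.2 -61.3] z 53.1 yaw [ 3.138e+00 -2.000e-03 -2.832e+00] F jig y 0.53 F [-0.3  0.5 -0.3] gap 0.8
shift [-0.0002  0.0163 -0.0019] rot [ 0.0036 -0.0021  0.0004]
```

```bash
python3 -m pendant '[{"claw":0,"delta_pos":[0,0.004,-0.002],"rotation":[0.003,0,0]},{"claw":0,"delta_pos":[0,0.008,-0.002],"rotation":[0.003,0,0]},{"claw":0,"delta_pos":[0,0.012,-0.002],"rotation":[0.003,0,0]},{"claw":0,"delta_pos":[0,0.015,-0.002],"rotation":[0.003,0,0]},{"claw":0,"delta_pos":[0,0.017,-0.002],"rotation":[0.003,0,0]},{"claw":0,"delta_pos":[0,0.018,-0.002],"rotation":[0.003,0,0]},{"claw":0,"delta_pos":[0,0.019,-0.002],"rotation":[0.003,0,0]},{"claw":0,"delta_pos":[0,0.02,-0.002],"rotation":[0.003,0,0]}]'; python3 -c "
from h import *
st()"
python3 -m pendant '[{"claw":0,"delta_pos":[0,0.001,0],"rotation":[0,0,0]},{"claw":0,"delta_pos":[0,0.002,0],"rotation":[0,0,0]},{"claw":0,"delta_pos":[0,0.003,0],"rotation":[0,0,0]}]'; python3 -c "
from h import *
st()"
```

```text
clock: 9.68
eef_pos: [609.4, -103.7, 55.1]
eef_rot: [3.141, -0.002, -2.832]
wrist_force: [1.4, -4.2, -1.1]
finger_gap: 0.3
t 9.68 jig [ -0.2 -41.5] z 55.1 yaw [ 3.141e+00 -2.000e-03 -2.832e+00] F jig y -4.43 F [ 1.4 -4.2 -1.1] gap 0.3
clock: 10.05
eef_pos: [608.7, -101.5, 55.2]
eef_rot: [-3.141, -0.002, -2.832]
wrist_force: [2.2, -5.6, -1.7]
finger_gap: 0.6
t 10.05 jig [ -0.2 -39. ] z 55.2 yaw [-3.141e+00 -2.000e-03 -2.832e+00] F jig y -6.03 F [ 2.2 -5.6 -1.7] gap 0.6
```

```bash
python3 -m pendant '[{"claw":0,"delta_pos":[0,0.001,0],"rotation":[0,0,0]},{"claw":0,"delta_pos":[0,0.002,0],"rotation":[0,0,0]},{"claw":0,"delta_pos":[0,0.003,0],"rotation":[0,0,0]},{"claw":0,"delta_pos":[0,0.004,0],"rotation":[0,0,0]},{"claw":0,"delta_pos":[0,0.005,0],"rotation":[0,0,0]},{"claw":0,"delta_pos":[0,0.006,0],"rotation":[0,0,0]}]'; python3 -c "
from h import *
st()"
python3 -m pendant '[{"claw":0,"delta_pos":[0,0.001,0],"rotation":[0,0,0]},{"claw":0,"delta_pos":[0,0.002,0],"rotation":[0,0,0]},{"claw":0,"delta_pos":[0,0.003,0],"rotation":[0,0,0]}]'; python3 -c "
from h import *
st()"
```

```text
clock: 10.8
eef_pos: [607.0, -96.4, 55.2]
eef_rot: [-3.14, -0.001, -2.833]
wrist_force: [2.8, -6.8, -2.2]
finger_gap: 0.5
t 10.8 jig [ -0.2 -33.7] z 55.2 yaw [-3.140e+00 -1.000e-03 -2.833e+00] F jig y -7.36 F [ 2.8 -6.8 -2.2] gap 0.5
clock: 11.18
eef_pos: [606.0, -93.2, 55.2]
eef_rot: [-3.14, -0.002, -2.833]
wrist_force: [-0.3, 0.5, 1.0]
finger_gap: 0.4
t 11.18 jig [ -0.2 -30.4] z 55.2 yaw [-3.140e+00 -2.000e-03 -2.833e+00] F jig y 0.6 F [-0.3  0.5  1. ] gap 0.4
```

```bash
python3 -m pendant '[{"claw":0,"delta_pos":[0,0.002,0],"rotation":[0,0,0]},{"claw":0,"delta_pos":[0,0.004,0],"rotation":[0,0,0]},{"claw":0,"delta_pos":[0,0.006,0],"rotation":[0,0,0]}]'; python3 -c "
from h import *
st()"
python3 -m pendant '[{"claw":0,"delta_pos":[0,0.001,0],"rotation":[0,0,0]},{"claw":0,"delta_pos":[0,0.002,0],"rotation":[0,0,0]},{"claw":0,"delta_pos":[0,0.003,0],"rotation":[0,0,0]},{"claw":0,"delta_pos":[0,0.004,0],"rotation":[0,0,0]},{"claw":0,"delta_pos":[0,0.005,0],"rotation":[0,0,0]}]'; python3 -c "
from h import *
st()"
```

```text
clock: 11.55
eef_pos: [604.1, -87.3, 55.2]
eef_rot: [-3.14, -0.002, -2.833]
wrist_force: [-0.2, 0.1, -0.1]
finger_gap: 0.3
t 11.55 jig [ -0.2 -24.1] z 55.2 yaw [-3.140e+00 -2.000e-03 -2.833e+00] F jig y 0.18 F [-0.2  0.1 -0.1] gap 0.3
clock: 12.18
eef_pos: [602.8, -83.0, 55.2]
eef_rot: [-3.14, -0.001, -2.833]
wrist_force: [1.9, -4.0, -1.3]
finger_gap: 0.6
t 12.18 jig [ -0.2 -19.7] z 55.2 yaw [-3.140e+00 -1.000e-03 -2.833e+00] F jig y -4.4 F [ 1.9 -4.  -1.3] gap 0.6
```

```bash
python3 -m pendant '[{"claw":0,"delta_pos":[0,0.001,0],"rotation":[0,0,0]},{"claw":0,"delta_pos":[0,0.002,0],"rotation":[0,0,0]},{"claw":0,"delta_pos":[0,0.003,0],"rotation":[0,0,0]},{"claw":0,"delta_pos":[0,0.004,0],"rotation":[0,0,0]},{"claw":0,"delta_pos":[0,0.005,0],"rotation":[0,0,0]},{"claw":0,"delta_pos":[0,0.006,0],"rotation":[0,0,0]}]'; python3 -c "
from h import *
st()"
python3 -m pendant '[{"claw":0,"delta_pos":[0,0.001,0],"rotation":[0,0,0]},{"claw":0,"delta_pos":[0,0.002,0],"rotation":[0,0,0]},{"claw":0,"delta_pos":[0,0.003,0],"rotation":[0,0,0]}]'; python3 -c "
from h import *
st()"
```

```text
clock: 12.92
eef_pos: [601.1, -78.0, 55.2]
eef_rot: [-3.138, -0.001, -2.833]
wrist_force: [2.7, -6.2, -1.8]
finger_gap: 0.7
t 12.93 jig [ -0.3 -14.4] z 55.2 yaw [-3.138e+00 -1.000e-03 -2.833e+00] F jig y -6.76 F [ 2.7 -6.2 -1.8] gap 0.7
clock: 13.3
eef_pos: [600.2, -75.2, 55.2]
eef_rot: [-3.138, -0.001, -2.833]
wrist_force: [1.1, -1.9, -0.2]
finger_gap: 0.8
t 13.3 jig [ -0.3 -11.5] z 55.2 yaw [-3.138e+00 -1.000e-03 -2.833e+00] F jig y -2.12 F [ 1.1 -1.9 -0.2] gap 0.8
```

```bash
python3 -m pendant '[{"claw":0,"delta_pos":[0,0.001,0],"rotation":[0,0,0]},{"claw":0,"delta_pos":[0,0.002,0],"rotation":[0,0,0]}]'; python3 -c "
from h import *
st()"
python3 -m pendant '[{"claw":0,"delta_pos":[0,0.001,0],"rotation":[0,0,0]},{"claw":0,"delta_pos":[0,0.003,0],"rotation":[0,0,0]},{"claw":0,"delta_pos":[0,0.005,0],"rotation":[0,0,0]}]'; python3 -c "
from h import *
st()"
```

```text
clock: 13.55
eef_pos: [599.5, -73.0, 55.2]
eef_rot: [-3.139, -0.001, -2.833]
wrist_force: [0.2, -0.3, 0.1]
finger_gap: 0.6
t 13.55 jig [-0.3 -9.1] z 55.2 yaw [-3.139e+00 -1.000e-03 -2.833e+00] F jig y -0.37 F [ 0.2 -0.3  0.1] gap 0.6
clock: 13.92
eef_pos: [597.9, -68.0, 55.1]
eef_rot: [-3.139, -0.001, -2.833]
wrist_force: [-0.2, -0.2, 0.1]
finger_gap: 0.3
t 13.93 jig [-0.3 -3.9] z 55.1 yaw [-3.139e+00 -1.000e-03 -2.833e+00] F jig y -0.16 F [-0.2 -0.2  0.1] gap 0.3
```

```bash
python3 -m pendant '[{"claw":0,"delta_pos":[0,0.001,0],"rotation":[0,0,0]},{"claw":0,"delta_pos":[0,0.002,0],"rotation":[0,0,0]},{"claw":0,"delta_pos":[0,0.003,0],"rotation":[0,0,0]},{"claw":0,"delta_pos":[0,0.004,0],"rotation":[0,0,0]}]'; python3 -c "
from h import *
st()"
python3 -m pendant '[{"claw":0,"delta_pos":[0,0.001,0],"rotation":[0,0,0]},{"claw":0,"delta_pos":[0,0.002,0],"rotation":[0,0,0]},{"claw":0,"delta_pos":[0,0.003,0],"rotation":[0,0,0]},{"claw":0,"delta_pos":[0,0.004,0],"rotation":[0,0,0]},{"claw":0,"delta_pos":[0,0.005,0],"rotation":[0,0,0]},{"claw":0,"delta_pos":[0,0.006,0],"rotation":[0,0,0]}]'; python3 -c "
from h import *
st()"
```

```text
clock: 14.42
eef_pos: [596.9, -64.7, 55.2]
eef_rot: [-3.138, -0.001, -2.833]
wrist_force: [1.3, -5.0, -1.6]
finger_gap: 0.2
t 14.43 jig [-0.3 -0.4] z 55.2 yaw [-3.138e+00 -1.000e-03 -2.833e+00] F jig y -5.15 F [ 1.3 -5.  -1.6] gap 0.2
clock: 15.18
eef_pos: [595.2, -59.6, 55.2]
eef_rot: [-3.137, -0.001, -2.834]
wrist_force: [1.5, -7.2, -2.4]
finger_gap: 0.6
t 15.18 jig [-0.3  4.9] z 55.2 yaw [-3.137e+00 -1.000e-03 -2.834e+00] F jig y -7.28 F [ 1.5 -7.2 -2.4] gap 0.6
```

```bash
python3 -m pendant '[{"claw":0,"delta_pos":[0,0.001,0],"rotation":[0,0,0]},{"claw":0,"delta_pos":[0,0.002,0],"rotation":[0,0,0]},{"claw":0,"delta_pos":[0,0.003,0],"rotation":[0,0,0]}]'; python3 -c "
from h import *
st()"
python3 -m pendant '[{"claw":0,"delta_pos":[0,0.001,0],"rotation":[0,0,0]},{"claw":0,"delta_pos":[0,0.001,0],"rotation":[0,0,0]}]'; python3 -c "
from h import *
st()"
```

```text
clock: 15.55
eef_pos: [594.4, -57.2, 55.3]
eef_rot: [-3.136, -0.0, -2.834]
wrist_force: [1.0, -3.6, -0.7]
finger_gap: 0.3
t 15.55 jig [-0.3  7.5] z 55.3 yaw [-3.136 -0.    -2.834] F jig y -3.69 F [ 1.  -3.6 -0.7] gap 0.3
clock: 15.8
eef_pos: [594.0, -55.9, 55.2]
eef_rot: [-3.137, -0.001, -2.834]
wrist_force: [-0.5, 0.2, -0.0]
finger_gap: 0.7
t 15.8 jig [-0.3  8.8] z 55.2 yaw [-3.137e+00 -1.000e-03 -2.834e+00] F jig y 0.33 F [-0.5  0.2 -0. ] gap 0.7
```

```bash
python3 -m pendant '[{"claw":0,"delta_pos":[0,-0.01,0],"rotation":[0,0,0]},{"claw":0,"delta_pos":[0,-0.025,0],"rotation":[0,0,0]},{"claw":0,"delta_pos":[0,-0.035,0],"rotation":[0,0,0]},{"claw":0,"delta_pos":[0,-0.04,-0.03],"rotation":[0,0,0]},{"claw":0,"delta_pos":[0,-0.04,-0.07],"rotation":[0,0,0]},{"claw":0,"delta_pos":[0,-0.04,-0.11],"rotation":[0,0,0]},{"claw":0,"delta_pos":[0,-0.04,-0.15],"rotation":[0,0,0]},{"claw":0,"delta_pos":[0,-0.04,-0.18],"rotation":[0,0,0]},{"claw":0,"delta_pos":[0,-0.04,-0.19],"rotation":[0,0,0]}]'
python3 -m pendant '[{"claw":0,"delta_pos":[0,0.04,0],"rotation":[0,0,0]},{"claw":0,"delta_pos":[0,0.09,0],"rotation":[0,0,0]},{"claw":0,"delta_pos":[0,0.14,0],"rotation":[0,0,0]},{"claw":0,"delta_pos":[0,0.19,0],"rotation":[0,0,0]},{"claw":0,"delta_pos":[0,0.24,0],"rotation":[0,0,0]},{"claw":0,"delta_pos":[0,0.29,0],"rotation":[0,0,0]},{"claw":0,"delta_pos":[0,0.34,0],"rotation":[0,0,0]},{"claw":0,"delta_pos":[0,0.36,0],"rotation":[0,0,0]},{"claw":0,"delta_pos":[0,0.36,0],"rotation":[0,0,0]}]'
python3 - <<'E'
from h import *
import cv2
st()
t=manip.camera('top')[:,:,::-1];s=manip.camera('side')[:,:,::-1]
cv2.imwrite('pics/t9.png',t);cv2.imwrite('pics/s9.png',s)
cv2.imwrite('pics/t9z.png',cv2.resize(t[160:270,270:450],None,fx=4.4,fy=4.4,interpolation=cv2.INTER_CUBIC))
cv2.imwrite('pics/s9z.png',cv2.resize(s[180:300,245:375],None,fx=5,fy=5))
E
```

```text
clock: 16.92
eef_pos: [606.4, -93.7, 247.1]
eef_rot: [-3.136, 0.002, -2.834]
wrist_force: [0.1, -0.7, -0.4]
finger_gap: 0.6
clock: 18.05
eef_pos: [497.4, 249.6, 244.1]
eef_rot: [-3.135, 0.001, -2.833]
wrist_force: [-0.3, 0.0, -0.3]
finger_gap: 0.5
t 18.05 jig [  0.5 329.3] z 244.1 yaw [-3.135e+00  1.000e-03 -2.833e+00] F jig y 0.13 F [-0.3  0.  -0.3] gap 0.5
```

View pics/t9z.png

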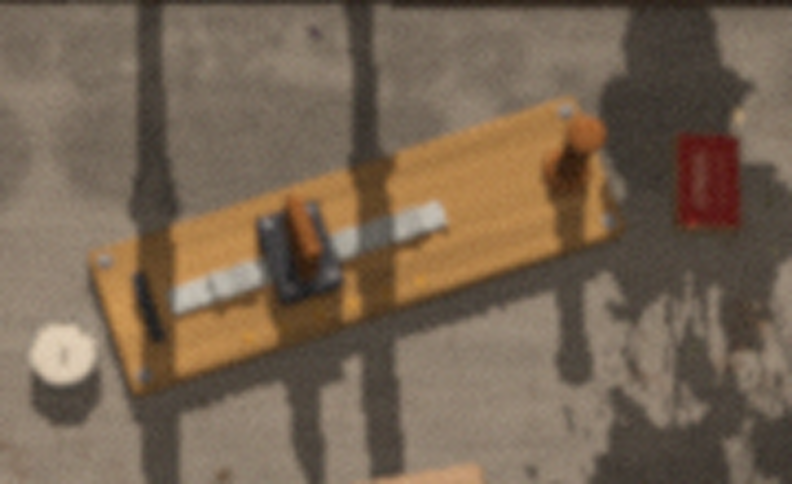

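View pics/s9.png

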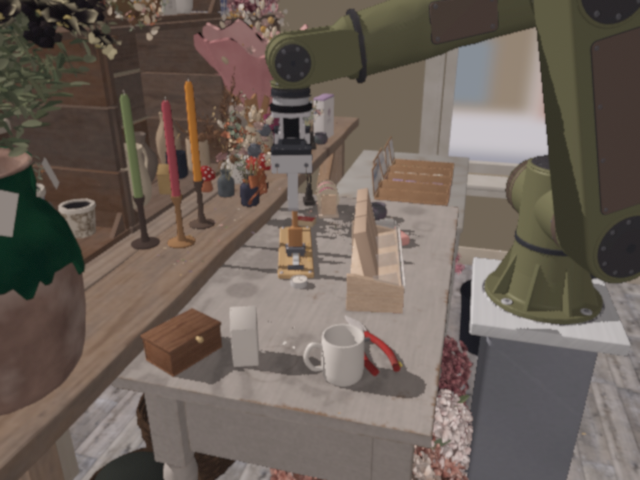

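```bash
python3 - <<'E'
from h import *
import cv2
q=np.mean([plane("top",tz(*p),36) for p in[(258,217),(316,200),(342,280),(283,302)]],0);print("slide",W2J(q),W2J(q)[1]+25)
a=cv2.imread("pics/top0.png").astype(int);b=cv2.imread("pics/t9.png").astype(int)
d=(cv2.GaussianBlur(np.abs(a-b).max(2).astype(np.uint8),(5,5),0)>30).astype(np.uint8)
n,_,s,c=cv2.connectedComponentsWithStats(d)
for i in range(1,n):
    if s[i,4]>15:print(s[i],c[i].round())
st();manip.sign_off()
E
```

```text
slide [ 0.19728668 34.19662299] 59.196622990013275
[167 146  12  12  54] [173. 153.]
[130 158  28   9 141] [145. 161.]
[    0   158   293   322 38111] [152. 354.]
[173 183  12  25 185] [178. 195.]
[328 202  28  35 607] [341. 218.]
[167 216  13  10  82] [173. 220.]
[335 241  18  30 360] [344. 256.]
[180 266   5   5  17] [182. 268.]
[ 26 367  13   7  64] [ 33. 370.]
[327 436  16  10  89] [336. 440.]
[343 442  52  38 513] [370. 461.]
[321 444   7  11  49] [324. 449.]
[168 469   7   4  17] [171. 471.]
[294 468  12  12  90] [299. 474.]
[312 470   9  10  66] [315. 475.]
[283 472  10   8  52] [287. 476.]
[364 472   7   8  29] [366. 477.]
[354 474   6   6  25] [357. 477.]
[372 475  10   5  32] [376. 478.]
t 18.15 jig [  0.7 327.9] z 244.5 yaw [-3.135e+00  1.000e-03 -2.835e+00] F jig y -0.31 F [ 0.8 -0.1  0.4] gap 0.6
the job is handed in; nothing more can be done
```

The slide is set in the third click and the job is handed in at 18 s of the 61 s allowed.

- **Home:** I pushed the paddle home with closed fingers. The force rose to 18 N with almost no further travel, which showed it was against the stop.
- **Clicks:** From the post side I pushed it slowly through three clicks. Each time the force built to about 7 N and then dropped to zero, at 10, 30 and 50 mm of finger travel. I then backed off and moved the arm clear.
- **Final position:** In the top picture the slide measures 59.2 mm from home, against 60 mm ± 4 mm.
- **Contact:** The wrist force is near zero with the arm 245 mm above the table.
- **Bystanders:** None appear to have moved. In the top picture, nothing right of the arm changed except the slide and its shadow. The moved arm and its shadow cover the left side there (snips, part of the tealight, possibly the white house). For those I have only a look at the side view and the zoomed top view.
- **Disagreement:** The two cameras differed by about 2 pixels along the jig (4 to 10 mm). The finger contacts agreed with the top camera, so I used that one.

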